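# Lock the drain clean-out with the flat drain key

### The job

Take the drain key out of its holder and feel lightly over the slotted disc of the drain clean-out, turning the key gently until its blade drops fully into the slot; then turn the disc clockwise (seen from above) all the way to its stop, without forcing it. Put the key back upright in its holder, fully home, let go of it, and leave the other things where they are.

Things in the scene. Friction and masses are not known exactly. Their poses are not given: they have to be found in the camera images.
- port_mouth (a point): Centre of the mouth of the drain clean-out, level with its rim, 45 mm above the work surface. The mouth is a round hole 30 mm across in an upright round grey plastic housing (64 mm across) on a fixed foot plate 100 x 80 mm; a grey pipe 26 mm across and 150 mm long runs through the housing along this point's x axis. z is up.
- disc_top (a point): Point of the fixed housing at the centre of the flat top of the brass disc, 8 mm below the rim; x along the pipe (not along the slot), z up. The disc, 29 mm across, is cut right across its centre by a slot 6 mm wide and 8 mm deep (floor 16 mm below the rim). The slot's direction is not measured: at the start it lies anywhere within 0.6 rad (34 degrees) either way of the pipe.
- lock (a joint): How far the slotted disc has been turned clockwise, seen from above, from where it stood at the start: 0 at the start, 0.80 rad (46 degrees) at its fixed stop, which gives very slightly. It turns only with the key: a stiff friction turn (about 0.1 N m), it stays where it is left. It does not tell the direction of the slot.
- key_grip (a point): Centre of the handle of the steel drain key, an upright square bar 26 x 26 mm and 50 mm tall, sides facing this point's x and y; z up along the key. Below it a square flange 44 x 44 x 5 mm (25 to 30 mm below this point), a round shaft 10 mm across and a flat blade. Mass 0.14 to 0.24 kg. At the start it stands in the holder, flange on its top, this point 92 mm above the work surface.
- key_tip (a point): Centre of the end of the key's blade, 80 mm below key_grip along the key. The blade is flat: 22 mm wide (along x), 3 mm thick (along y), 20 mm long, with a square-cut end; z up along the key.
- holder_top (a point): Centre of the top of the key holder, a fixed grey plastic block 64 x 64 mm, 62 mm tall, with a square hole 30 x 30 mm right down through it; x and y along its sides, z up. The key's blade and shaft hang in the hole, the flange rests on the top.
- timer: Bystander: round white kitchen timer with a turning knob, 60 mm across, 40 mm tall; origin under its centre.
- cup: Bystander: white ceramic mug, 76 mm across, 80 mm tall, handle at its +y; origin under its centre.
- brush: Bystander: blue plastic dust brush about 200 mm long, lying along its x axis; origin under its middle.
- scraper: Bystander: flat red plastic scraper about 160 mm long, 75 mm wide at its blade, lying along its x axis; origin under its middle.
- tin: Bystander: glass jar with a steel cap, 66 mm across, 90 mm tall; origin under its centre.
- soapbox: Bystander: cardboard box 75 x 110 mm, 50 mm tall; origin under its centre.
- port: The whole clean-out (housing, pipe and disc); origin on its centre line at the work surface, 45 mm under port_mouth, same axes. More than 40 N of the key on it is forcing it.
- key: The whole drain key; origin at the centre of the underside of its flange, 30 mm below key_grip, same axes.

How it is judged:
By the outcome, as a careful person would: the job done as asked, in the order asked, and still so for the second after the job is handed in, with the robot touching nothing.
It also fails if it takes over 72 s, if anything falls off the work surface, if the arm or the gripper's body presses on something with over 40 N, if the wrist force passes 120 N, or if a joint passes its speed limit or range.

### The arm

A 6-joint arm with a two-finger parallel gripper is mounted at the origin on the work surface. World frame = base frame: x ahead of the robot, y to its left, z up, the work surface at z = 0. Lengths are in mm, angles in degrees, forces in N, time in s.
With the tool pointing down it reaches from about 350 to 850 mm from the base axis. Payload 8.1 kg.
Tool frame: the origin (TCP) lies midway between the tips of the shut fingers; the grasp point (between the pads) lies 19 mm behind it; z points along the fingers, y is the direction in which the jaws open and shut (so a half turn about z gives the same grasp; the last joint's range is limited). The gripper opens to 85 mm and grips with 20 to 120 N. Pads are 22 mm wide; open, the fingers measure 114 mm over their backs; the gripper's body (76 mm by 85 mm) begins 54 mm behind the grasp point. The pads swing forward as they close: fully open they stand 13 mm farther back than shut.
Start: joints at [67.758, 7.471, 85.268, -0, 87.261, -4.893], TCP at [178.895, 572.715, 231.292] pointing down, gripper open.
Joint ranges: [-169.43, 169.43], [-51.17, 129.36], [1.28, 143.12], [-76.62, 256.62], [0, 156.53], [-152.29, 152.29]. Speed limits (degrees/s): [136.94, 136.94, 159.86, 180, 180, 180].

### API

Orientations are given as [roll, pitch, yaw] about the fixed x, y, z axes, in that order (R = Rz(yaw) Ry(pitch) Rx(roll)).
In Python, from bench import telemetry, snapshot, camera_params, job gives the robot as it stands. The module is installed in compiled form; this text tells all that it offers.
- The arm moves only by the shell command python3 -m jog 'ROWS' [FORCE]. ROWS is JSON, a list that holds one entry, the list of rows, each a list of 7 numbers: the shift along the tool's x, y, z in units of 50 mm (1.0 is 50 mm), then the turn, a rotation vector about the tool's x, y, z in units of 2 pi rad (1.0 is 2 pi rad), then the opening, from 0 (shut) to 1 (fully open). In form: [[[dx, dy, dz, rx, ry, rz, claw], ...]]. A call has 1 to 12 rows; each row shifts and turns the commanded pose from where the row before left it, along the tool's axes as they then stand; what a row does not reach is not made up. A row lasts 1/8 s, in which the tool goes at most 62.5 mm and 10.7 degrees, less where a joint would pass 70% of its speed; a pose out of reach is approached as far as the arm can. A call with a number of a shift or a turn outside -1 to 1 is refused whole. A call with a gripper value outside its range is refused whole. The fingers move at their own pace and stop on an object; FORCE is the grip in N (left out, the last holds). Time passes only in rows, so rows that do not move let the fingers close. It gives the time, the measured TCP pose, the force and the opening at its end, in the units of the state.
- telemetry.sense(): the state, without advancing time (a new reading comes with each control period).
- snapshot(name): name is "side" or "top" or "wrist"; returns (picture, depth): 420x560x3 uint8, red, green, blue; 420x560 float32, mm along the optical axis (not along the pixel's ray), 0 where there is no reading.
- camera_params(name): a dict with "K" (3x3 intrinsics, pixels), "extrinsics" (4x4, takes a point from camera to world coordinates). Camera axes: x right, y down, z forward; pixel columns grow to the right and rows downward; lengths in mm; the calibration is good to about 2 mm. A picture is of the moment at which its call begins: read the wrist's pose just before it. camera_params takes no time and is no camera call; for the wrist camera it gives the pose at the moment of the call.
- job.hand_in(): hands the job in, once; it reports no verdict.
The state is a dict: "time": time; "joint_pos": joint angles; "qd": joint speeds; "joint_efforts": joint torques, N m; "tool_pos": TCP position; "tcp_rot": TCP orientation; "ft_force": force on the tool from outside, world axes, zero at the start; "wrist_torque": the same for the moment, N m; "finger_gap": finger opening in mm.
Only numpy, scipy, OpenCV 4.12 (cv2) and the standard library are available. Lean on these libraries where they do the work, as an engineer would, in place of code of your own. Each camera call takes 0.05 s, during which the arm holds its last target. There are 200 camera calls.

## Working session

There is one attempt and no reset: what is moved stays moved. The work goes in short steps, Python scripts to look and compute and a shell command to move; the robot and the scene stay as the last step left them, time stands still between calls to the robot, and variables do not carry over. Pictures are saved under pics/ and viewed, about 8 in all and at most 12, crops included, and the job is handed in when it is done.

```bash
mkdir -p pics
cat > h.py <<'E'
import numpy as np,cv2
from bench import telemetry,snapshot,camera_params,job
from scipy.spatial.transform import Rotation as R
def cloud(n):
    cp=camera_params(n);img,d=snapshot(n);K=np.array(cp['K']);T=np.array(cp['extrinsics'])
    v,u=np.mgrid[:420,:560];P=np.stack([(u-K[0,2])/K[0,0]*d,(v-K[1,2])/K[1,1]*d,d],-1)@T[:3,:3].T+T[:3,3]
    P[d==0]=np.nan
    return img,d,P,K,T
def save(n,img):cv2.imwrite('pics/'+n,img[:,:,::-1])
E
python3 - <<'E'
from h import *
s=telemetry.sense();print(s)
for n in['top','side']:
    img,d,P,K,T=cloud(n);np.savez(n+'.npz',img=img,P=P,K=K,T=T)
    print(n,T.round(2).tolist());save(n+'.png',img)
E
```

```text
{'time': 0.0, 'joint_pos': array([ 6.77597219e+01,  7.51470147e+00,  8.53315004e+01, -2.51151132e-05,
        8.72603356e+01, -4.89306593e+00]), 'qd': array([ 0.03737064,  0.16553562, -0.06792543,  0.02794658,  0.01920304,
       -0.10108418]), 'joint_efforts': array([-1.41952998e-03, -5.69399714e+01, -5.00551558e+01, -4.97617439e-04,
        1.50327216e-02, -3.68402183e-06]), 'tool_pos': array([178.66379303, 572.19740888, 230.2273749 ]), 'tcp_rot': array([-1.79893849e+02, -9.06225899e-03,  1.62652781e+02]), 'ft_force': array([-0.16070628,  0.07140202,  0.71992958]), 'wrist_torque': array([-0.02920811, -0.00257017,  0.05023568]), 'finger_gap': 85.06601980260149}
top [[-0.0, -0.99, 0.11, 462.98], [-1.0, 0.0, -0.01, -0.44], [0.01, -0.11, -0.99, 1255.7], [0.0, 0.0, 0.0, 1.0]]
side [[0.82, -0.41, 0.4, 96.9], [-0.57, -0.61, 0.55, -698.51], [0.02, -0.68, -0.74, 990.65], [0.0, 0.0, 0.0, 1.0]]
```

View pics/top.png

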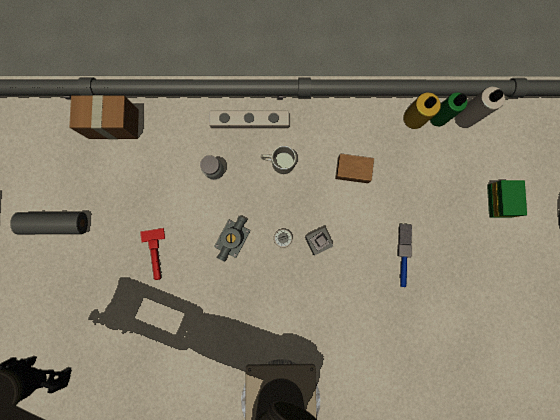

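View pics/side.png

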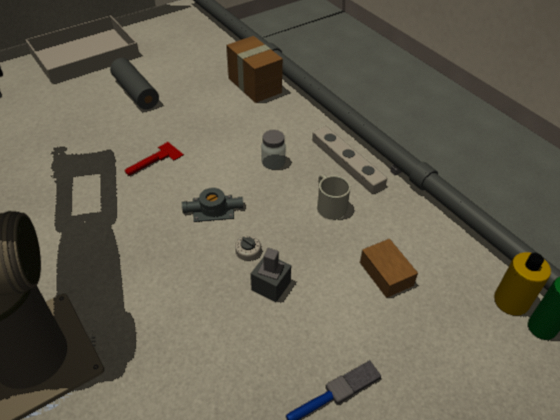

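The top view shows the port at about px (231,239), the timer at (283,238) and the holder with the key at (319,240). In the side view the key stands upright in the holder at (271,265).

Run:
```python
from h import *
z=np.load('top.npz');P=z['P'];img=z['img']
for n,(u,v) in dict(port=(231,239),timer=(283,238),key=(320,240)).items(): print(n,P[v,u].round(1))
v,u=np.mgrid[:420,:560]
def reg(n,u0,u1,v0,v1,lo,hi):
    m=(u>=u0)&(u<=u1)&(v>=v0)&(v<=v1)&(P[...,2]>lo)&(P[...,2]<hi)
    q=P[m][:,:2];r=cv2.minAreaRect(q.astype(np.float32));print(n,len(q),q.mean(0).round(1),np.median(P[m][:,2]).round(1),[np.round(x,1) for x in r])
reg('keytop',295,345,215,265,105,125)
reg('flange/holder',295,345,215,265,55,75)
reg('rim',205,260,205,270,40,50)
reg('pipe',205,260,205,270,15,60)
reg('timer',268,298,222,254,30,60)
```

```text
port [497.4 154.8  26.3]
timer [499.5  -9.4  41. ]
key [ 490.9 -117.1  119. ]
keytop 80 [ 490.  -119.7] 116.8 [array([ 490.1, -120. ]), array([25.2, 25.7]), np.float64(34.6)]
flange/holder 349 [ 489.6 -118.8] 63.2 [array([ 490. , -120.1]), array([64. , 63.9]), np.float64(24.6)]
rim 255 [501.2 154.7] 44.7 [array([501.7, 155.4]), array([59.3, 62.7]), np.float64(0.1)]
pipe 576 [500.6 154. ] 36.9 [array([499.8, 154.4]), array([ 61.9, 149.9]), np.float64(76.2)]
timer 80 [500.4  -8. ] 33.4 [array([496.7,  -7.8]), array([28.4, 37.6]), np.float64(89.6)]
```

```bash
python3 -m jog '[[[-0.8,-0.6,-0.2,0,0,0,1],[-0.8,-0.6,-0.2,0,0,0,1],[-0.8,-0.6,-0.2,0,0,0,1],[-0.8,-0.6,-0.2,0,0,0,1],[-0.8,-0.6,-0.2,0,0,0,1],[-0.8,-0.6,-0.2,0,0,0,1],[-0.8,-0.6,0,0,0,0,1],[-0.8,-0.6,0,0,0,0,1],[-0.8,-0.6,0,0,0,0,1],[-0.8,-0.6,0,0,0,0,1],[0,0,0,0,0,0,1],[0,0,0,0,0,0,1]]]'
python3 - <<'E'
from h import *
s=telemetry.sense();print(s['tool_pos'],s['tcp_rot'],s['joint_pos'])
img,d,P,K,T=cloud('wrist');np.savez('w1.npz',img=img,P=P,K=K,T=T);save('w1.png',img);print(T.round(2).tolist(),K.tolist())
E
```

```text
time: 1.6
tool_pos: [470.9, 167.2, 290.9]
tcp_rot: [-180.0, -0.1, 162.6]
ft_force: [-0.9, 0.0, 0.2]
finger_gap: 85.6
[470.91851798 167.17219098 290.87177461] [-1.79992627e+02 -6.02606601e-02  1.62605973e+02] [ 1.36454708e+01 -9.15939893e+00  9.55688744e+01  2.48050267e-02
  9.36459581e+01 -5.89589403e+01]
[[0.3, 0.91, 0.29, 394.83], [0.95, -0.28, -0.09, 191.03], [0.0, 0.31, -0.95, 432.84], [0.0, 0.0, 0.0, 1.0]] [[368.95293776158263, 0.0, 276.3994704187545], [0.0, 368.95293776158263, 205.8470222048129], [0.0, 0.0, 1.0]]
```

View pics/w1.png

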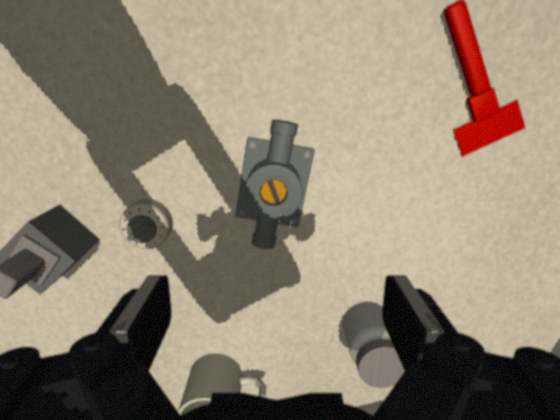

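The port is at px (273,191), with the brass disc lit and its dark slot clearly visible. The timer is at (145,222), and the holder and key are at the left edge.

```bash
cat >> h.py <<'E'
def ray(u,v,K,T,z):
    d=np.stack([(u-K[0,2])/K[0,0],(v-K[1,2])/K[1,1],np.ones_like(u,float)],-1)@T[:3,:3].T
    return T[:3,3]+d*((z-T[2,3])/d[...,2])[...,None]
def slot(img,K,T,c=None,w=25):
    hsv=cv2.cvtColor(img,cv2.COLOR_RGB2HSV);b=((hsv[...,0]>10)&(hsv[...,0]<28)&(hsv[...,1]>150)&(hsv[...,2]>90)).astype(np.uint8)
    if c is not None:
        k=np.zeros_like(b);k[c[1]-w:c[1]+w,c[0]-w:c[0]+w]=1;b&=k
    cs,_=cv2.findContours(b,0,2);pts=np.vstack([x for x in cs if cv2.contourArea(x)>15])
    h=np.zeros_like(b);cv2.fillPoly(h,[cv2.convexHull(pts)],1)
    v,u=np.nonzero(h);X=ray(u,v,K,T,37);(cx,r)=cv2.minEnclosingCircle(X[:,:2].astype(np.float32))
    m=h.astype(bool)&(b==0);v,u=np.nonzero(m);Q=ray(u,v,K,T,37)[:,:2];Q0=Q.mean(0)
    _,S,V=np.linalg.svd(Q-Q0);a=np.degrees(np.arctan2(V[0,1],V[0,0]));
    return X[:,:2].mean(0),cx,r,Q0,(a+90)%180-90,S
def rects(P,lim,lo,hi,big=0):
    m=(P[...,2]>lo)&(P[...,2]<hi)&(P[...,0]>lim[0])&(P[...,0]<lim[1])&(P[...,1]>lim[2])&(P[...,1]<lim[3])
    q=P[m][:,:2].astype(np.float32);return len(q),np.median(P[m][:,2]),cv2.minAreaRect(q)
E
python3 - <<'E'
from h import *
z=np.load('w1.npz');print(slot(z['img'],z['K'],z['T'],(273,191)))
P=z['P']
print('pipe+',rects(P,(400,600,60,250),12,43));print('foot',rects(P,(400,600,60,250),3,43)); print('rim',rects(P,(400,600,60,250),43,50))
m=(P[...,2]>12)&(P[...,2]<35)&(abs(P[...,0]-500)<90)&(abs(P[...,1]-155)<90)&(np.hypot(P[...,0]-500,P[...,1]-155)>40)
q=P[m][:,:2];q0=q.mean(0);V=np.linalg.svd(q-q0)[2];print(q0,np.degrees(np.arctan2(V[0,1],V[0,0])))
t=np.load('top.npz');P=t['P'];print(rects(P,(440,540,-170,-70),68,130))
img=cv2.resize(t['img'][215:265,295:345],(500,500),interpolation=3);save('keytop.png',img)
E
```

```text
(array([500.37501682, 154.42864792]), (500.5599060058594, 154.2012939453125), 14.466605186462402, array([500.62574546, 154.90846791]), np.float64(2.6909855306485895), array([87.16816965, 42.31398541]))
pipe+ (2658, np.float64(26.981551914624987), ((499.2073974609375, 154.63589477539062), (62.369384765625, 151.48939514160156), 68.84809112548828))
foot (4768, np.float64(20.946782984435316), ((499.432373046875, 154.72386169433594), (79.81636810302734, 150.11209106445312), 62.37606430053711))
rim (1718, np.float64(44.119893849826525), ((499.3688049316406, 154.56227111816406), (62.25029373168945, 61.77250671386719), 61.42842483520508))
[492.40345775 157.89062709] -27.53690448385987
(119, np.float64(115.29681846748008), ((489.5403747558594, -118.92739868164062), (42.83417892456055, 40.88949966430664), 33.30155563354492))
```

```bash
python3 -m jog '[[[-0.343,-0.892,0.2,0,0,0,1],[-0.343,-0.892,0.2,0,0,0,1],[-0.343,-0.892,0.2,0,0,0,1],[-0.343,-0.892,0.2,0,0,0,1],[-0.343,-0.892,0.2,0,0,0,1],[-0.343,-0.892,0.2,0,0,0,1],[0,0,0,0,0,0.0275,1],[0,0,0,0,0,0.0275,1],[0,0,0,0,0,0.0275,1],[0,0,0,0,0,0.0275,1],[0,0,0,0,0,0,1],[0,0,0,0,0,0,1]]]'
python3 - <<'E'
from h import *
s=telemetry.sense();print(s['tool_pos'],s['tcp_rot'],s['joint_pos'])
img,d,P,K,T=cloud('wrist');np.savez('w2.npz',img=img,P=P,K=K,T=T);save('w2.png',img)
L=(430,550,-180,-60)
for lo,hi in((110,125),(64.5,75),(58,64.5)):print(rects(P,L,lo,hi))
E
```

```text
time: 3.15
tool_pos: [489.8, -118.2, 231.3]
tcp_rot: [180.0, 0.0, 123.4]
ft_force: [-1.4, -0.1, -0.4]
finger_gap: 85.5
[ 489.75205514 -118.19172361  231.33430702] [1.79995208e+02 6.91845713e-04 1.23353067e+02] [-1.94029879e+01 -7.57651100e+00  1.00301832e+02  3.39990716e-03
  8.72712279e+01 -5.27562165e+01]
(1215, np.float64(115.7896617508024), ((488.5799255371094, -120.61355590820312), (25.990755081176758, 26.152360916137695), 33.75707244873047))
(1252, np.float64(66.08048304735561), ((488.35321044921875, -120.52472686767578), (43.85636520385742, 43.83654022216797), 34.849754333496094))
(2452, np.float64(61.076143084371154), ((488.7015075683594, -120.7808609008789), (64.1076431274414, 64.5434799194336), 24.64279556274414))
```

View pics/w2.png

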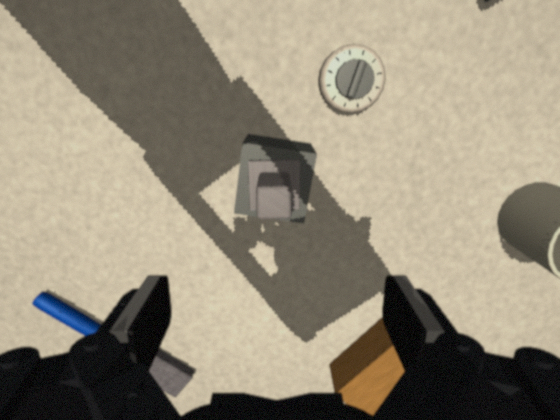

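The key stands in the holder with its handle top at px (275,195), clear of the timer at (352,80). I measure the key at (488.6,-120.6), yaw 34.3.

```bash
python3 -m jog '[[[-0.027,-0.046,0.6,0,0,-0.0027,1],[0,0,0.6,0,0,0,1],[0,0,0.6,0,0,0,1],[0,0,0.6,0,0,0,1],[0,0,0.4,0,0,0,1],[0,0,0.3,0,0,0,1],[0,0,0,0,0,0,1],[0,0,0,0,0,0,0],[0,0,0,0,0,0,0],[0,0,0,0,0,0,0],[0,0,0,0,0,0,0],[0,0,0,0,0,0,0]]]' 60
python3 -m jog '[[[0,0,0,0,0,0,0],[0,0,0,0,0,0,0]]]'
python3 -c "
from h import *
s=telemetry.sense();print(s['ft_force'],s['wrist_torque'],s['tool_pos'],s['tcp_rot'],s['finger_gap'])"
```

```text
time: 4.7
tool_pos: [489.0, -121.6, 77.0]
tcp_rot: [180.0, 0.1, 124.0]
ft_force: [-0.0, 0.3, 5.9]
finger_gap: 25.4
time: 4.95
tool_pos: [489.1, -121.6, 77.1]
tcp_rot: [180.0, 0.1, 124.0]
ft_force: [-0.7, 0.7, 6.2]
finger_gap: 25.4
[-0.73764947  0.73857087  6.1886815 ] [-0.03227268  0.2182243   0.02613706] [ 489.07491738 -121.59924075   77.06774401] [1.79955397e+02 6.22049875e-02 1.24026716e+02] 25.36785825731771
```

```bash
python3 -m jog '[[[0,0,-0.2,0,0,0,0],[0,0,-0.5,0,0,0,0],[0,0,-0.5,0,0,0,0],[0,0,-0.5,0,0,0,0],[0,0,-0.4,0,0,0,0],[0,0,0,0,0,0,0],[0,0,0,0,0,0,0]]]' 100
python3 - <<'E'
from h import *
s=telemetry.sense();print(s['ft_force'],s['wrist_torque'],s['tool_pos'],s['tcp_rot'],s['finger_gap'])
img,d,P,K,T=cloud('wrist');np.savez('w3.npz',img=img,P=P,K=K,T=T)
i2,d2,P2,K2,T2=cloud('side');np.savez('s3.npz',img=i2,P=P2)
p=np.linalg.inv(T2)@np.r_[s['tool_pos']-[0,0,50],1];u,v=(K2@p[:3]/p[2])[:2].astype(int);print(u,v)
c=cv2.resize(i2[v-50:v+50,u-50:u+50],(420,420),interpolation=cv2.INTER_CUBIC)
save('c3.png',np.hstack([img[:,100:460],c]))
E
```

```text
time: 5.82
tool_pos: [487.9, -121.2, 180.2]
tcp_rot: [-179.9, -0.1, 124.0]
ft_force: [0.5, 0.1, -3.0]
finger_gap: 25.2
[ 0.47263254  0.10996722 -3.02146327] [ 0.02614354 -0.05813681  0.00699746] [ 487.85257839 -121.19028691  180.19287283] [-1.79946933e+02 -7.10991397e-02  1.24022776e+02] 25.150784320734466
269 249
```

View pics/c3.png

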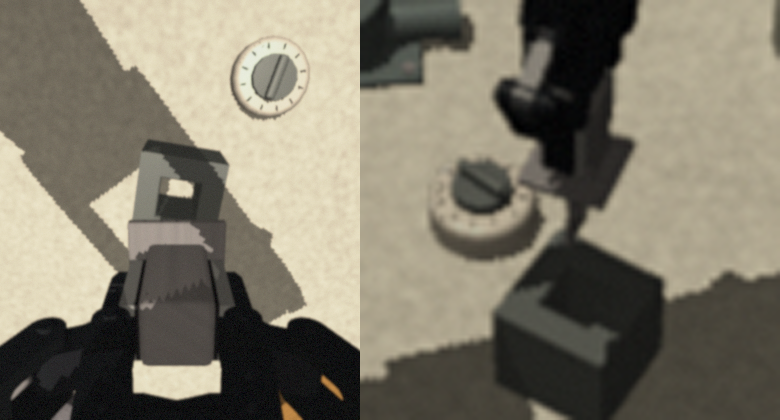

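The wrist view shows the key held straight in the fingers over the empty holder. In the side crop (right half), the blade tip at about (572,235) merges with the holder, so I'll carry the key to the port and look again there.

```bash
python3 -m jog '[[[0.633,0.47,-0.15,0,0,0,0],[0.633,0.47,-0.15,0,0,0,0],[0.633,0.47,-0.15,0,0,0,0],[0.633,0.47,-0.15,0,0,0,0],[0.633,0.47,-0.15,0,0,0,0],[0.633,0.47,-0.15,0,0,0,0],[0.633,0.47,-0.15,0,0,0,0],[0,0,0,0,0,0,0],[0,0,0,0,0,0,0]]]'
python3 - <<'E'
from h import *
s=telemetry.sense();print(s['ft_force'],s['tool_pos'],s['tcp_rot'],s['finger_gap'])
img,d,P,K,T=cloud('wrist');np.savez('w4.npz',img=img,P=P,K=K,T=T)
i2,d2,P2,K2,T2=cloud('side');np.savez('s4.npz',img=i2,P=P2)
p=np.linalg.inv(T2)@np.r_[s['tool_pos']-[0,0,50],1];u,v=(K2@p[:3]/p[2])[:2].astype(int);print(u,v)
c=cv2.resize(i2[v-40:v+40,u-40:u+40],(420,420),interpolation=cv2.INTER_CUBIC)
save('c4.png',np.hstack([img[:,100:460],c]))
E
```

```text
time: 7.05
tool_pos: [500.4, 153.9, 232.7]
tcp_rot: [-179.9, -0.0, 124.1]
ft_force: [-0.7, -0.6, -2.6]
finger_gap: 24.9
[-0.71578887 -0.59182115 -2.60957628] [500.37180433 153.86015833 232.69535413] [-1.79893393e+02 -1.35570159e-02  1.24057250e+02] 24.869838405941
206 153
```

View pics/c4.png

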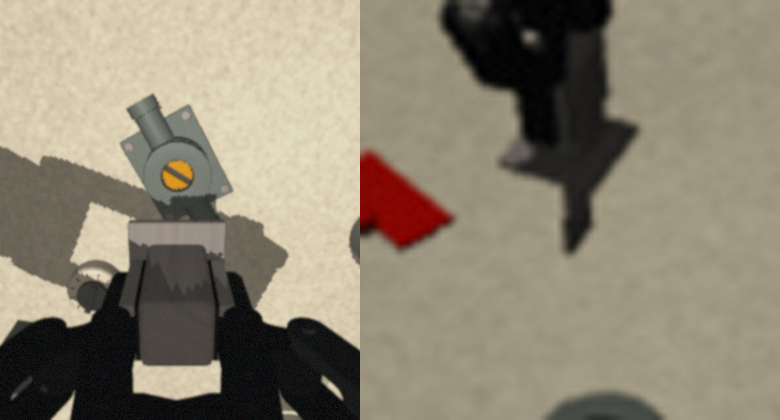

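The blade looks narrow in the side view, with its lower edge rising to the right. So its width runs along yaw about 34, which means blade yaw = tool yaw − 90. The disc is visible in the wrist view at px (277,176), so I'll measure the slot there.

Run:
```python
from h import *
z=np.load('w4.npz');print(slot(z['img'],z['K'],z['T'],(277,176)))
img=z['img'];P=z['P'];print('rim',rects(P,(440,560,100,210),43,50))
# slot: dark core only
K,T=z['K'],z['T'];v,u=np.mgrid[150:205,250:305];X=ray(u,v,K,T,37);g=img[150:205,250:305].astype(int)
r=np.hypot(X[...,0]-500.4,X[...,1]-154.4)
for thr in(60,80,100,120):
    m=(r<13)&(g[...,0]<thr);q=X[m][:,:2];q0=q.mean(0);V=np.linalg.svd(q-q0)[2];print(thr,m.sum(),q0,np.degrees(np.arctan2(V[0,1],V[0,0])))
```

```text
(array([500.07300431, 154.11259398]), (500.0952453613281, 154.00701904296875), 14.487820625305176, array([500.15287681, 154.62682213]), np.float64(2.8416376562202146), array([102.17875953,  45.28565732]))
rim (2526, np.float64(44.132738750895925), ((499.63348388671875, 154.89598083496094), (62.635623931884766, 62.094051361083984), 54.85108947753906))
60 0 [nan nan] 0.0
80 3 [512.87548183 154.94481754] 81.04128141529948
100 88 [500.59944936 154.62264338] 2.3453215405679253
120 120 [500.38808691 154.63854953] 1.9090342578012813<stdin>:8: RuntimeWarning: Mean of empty slice.
  ret = um.true_divide(
```

Run:
```python
from h import *
for n,c,tz in(('w4.npz',np.array([500.4,153.86]),232.7),('w3.npz',np.array([487.85,-121.2]),180.2)):
    P=np.load(n)['P'];a=np.radians(124.05);tx=np.array([np.cos(a),np.sin(a)]);ty=np.array([np.sin(a),-np.cos(a)])
    q=P[...,:2]-c;X=q@tx;Y=q@ty;Z=P[...,2]-tz
    print('hist',np.histogram(Z[(abs(X)<40)&(abs(Y)<12)&(Z>-30)],bins=np.arange(-30,60,5)))
    for lo,hi in((-14,-6),(36,48)):
        m=(abs(X)<35)&(abs(Y)<30)&(Z>lo)&(Z<hi)
        if m.sum()>10: print(lo,m.sum(),np.percentile(X[m],[1,50,99]).round(1),np.percentile(Y[m],[1,50,99]).round(1),np.median(Z[m]))
```

```text
hist (array([   0,    0,   21, 1261,  208,  274,  303,  337,  355,  392,  445,
        503,  554, 4801,   98,    0,    0]), array([-30, -25, -20, -15, -10,  -5,   0,   5,  10,  15,  20,  25,  30,
        35,  40,  45,  50,  55]))
-14 3040 [ 4.5 16.2 22.7] [-21.7   0.1  21.4] -11.030445006214592
36 7525 [-11.    5.9  14. ] [-28.4   0.1  28.4] 38.95104491153921
hist (array([   0,    0,   28, 1246,  220,  280,  299,  327,  364,  400,  432,
        502,  554, 4833,   87,    0,    0]), array([-30, -25, -20, -15, -10,  -5,   0,   5,  10,  15,  20,  25,  30,
        35,  40,  45,  50,  55]))
-14 3052 [ 4.5 16.2 22.8] [-21.6   0.1  21.5] -10.983920211648979
36 7547 [-11.2   5.8  14. ] [-28.4   0.1  28.5] 38.983208903403295
```

```bash
python3 -m jog '[[[0,0,0.3,0,0,0.0219,0],[0,0,0.4,0,0,0.0219,0],[0,0,0.4,0,0,0.0219,0],[0,0,0.4,0,0,0.0219,0],[-0.009,0,0.4,0,0,0,0],[0,0,0.3,0,0,0,0],[0,0,0,0,0,0,0],[0,0,0,0,0,0,0]]]'
python3 -c "
from h import *
s=telemetry.sense();print(s['ft_force'],s['wrist_torque'],s['tool_pos'],s['tcp_rot'],s['joint_pos'])"
```

```text
time: 8.15
tool_pos: [501.4, 153.6, 124.6]
tcp_rot: [179.9, -0.0, 92.5]
ft_force: [0.5, -0.6, -1.0]
finger_gap: 24.9
[ 0.50186592 -0.61478738 -1.02897938] [ 0.01132563  0.00206172 -0.00063062] [501.38234661 153.64088427 124.5554796 ] [ 1.79945310e+02 -7.15767009e-03  9.24667924e+01] [ 1.14348132e+01  1.63687920e-01  1.04297227e+02 -1.50304460e-03
  7.54839476e+01  8.96840025e+00]
```

```bash
python3 -m jog '[[[-0.004,-0.022,0.15,0,0,0,0],[0,0,0.12,0,0,0,0],[0,0,0.1,0,0,0,0],[0,0,0,0,0,0,0]]]'; python3 -m jog '[[[0,0,0.03,0,0,0,0],[0,0,0.03,0,0,0,0],[0,0,0,0,0,0,0]]]';  python3 -m jog '[[[0,0,0.03,0,0,0,0],[0,0,0.03,0,0,0,0],[0,0,0,0,0,0,0]]]'
```

```text
time: 8.65
tool_pos: [499.3, 153.5, 104.6]
tcp_rot: [-179.9, 0.0, 92.5]
ft_force: [1.0, 0.5, -1.7]
finger_gap: 24.9
time: 9.02
tool_pos: [499.8, 153.5, 102.2]
tcp_rot: [-180.0, 0.0, 92.5]
ft_force: [-0.3, -0.8, -2.0]
finger_gap: 24.9
time: 9.4
tool_pos: [499.6, 153.5, 99.1]
tcp_rot: [-180.0, 0.0, 92.5]
ft_force: [1.0, 0.4, -2.0]
finger_gap: 25.0
```

```bash
python3 -m jog '[[[0,0,0.03,0,0,0,0],[0,0,0.03,0,0,0,0],[0,0,0,0,0,0,0]]]';  python3 -m jog '[[[0,0,0.02,0,0,0,0],[0,0,0,0,0,0,0]]]'; python3 -m jog '[[[0,0,0.02,0,0,0,0],[0,0,0,0,0,0,0]]]'
```

```text
time: 9.78
tool_pos: [499.6, 153.5, 96.1]
tcp_rot: [-180.0, 0.0, 92.5]
ft_force: [0.1, -0.7, -0.4]
finger_gap: 24.8
time: 10.02
tool_pos: [499.7, 153.5, 95.2]
tcp_rot: [-180.0, 0.0, 92.5]
ft_force: [-0.2, -0.3, -2.0]
finger_gap: 25.4
time: 10.28
tool_pos: [499.7, 153.5, 94.2]
tcp_rot: [-180.0, 0.0, 92.5]
ft_force: [0.4, -0.1, -2.4]
finger_gap: 25.0
```

```bash
python3 -m jog '[[[0,0,0.015,0,0,0,0],[0,0,0,0,0,0,0],[0,0,0,0,0,0,0]]]'; python3 -m jog '[[[0,0,0.015,0,0,0,0],[0,0,0,0,0,0,0],[0,0,0,0,0,0,0]]]'
```

```text
time: 10.65
tool_pos: [499.9, 153.6, 94.0]
tcp_rot: [180.0, -0.0, 92.5]
ft_force: [-3.5, -0.6, 4.8]
finger_gap: 25.1
time: 11.02
tool_pos: [500.1, 153.6, 93.9]
tcp_rot: [180.0, -0.0, 92.5]
ft_force: [-5.9, -0.6, 11.2]
finger_gap: 24.5
```

```bash
cat > t.py <<'E'
from h import *
s=telemetry.sense();print(np.round(np.r_[s['ft_force'],s['tool_pos'],s['tcp_rot'][2],s['finger_gap']],2),'torque',s['wrist_torque'].round(3))
E
python3 t.py; python3 -m jog '[[[0,0,-0.022,0,0,0.007,0],[0,-0.001,0,0,0,0.007,0],[0,-0.001,0,0,0,0.007,0],[0,-0.001,0,0,0,0.007,0],[0,-0.001,0,0,0,0.007,0],[0,0,0,0,0,0,0]]]' 120 >/dev/null; python3 t.py;python3 -m jog '[[[0,-0.001,0,0,0,0.007,0],[0,-0.001,0,0,0,0.007,0],[0,-0.001,0,0,0,0.007,0],[0,-0.001,0,0,0,0.007,0],[0,0,0,0,0,0,0]]]' >/dev/null; python3 t.py
```

```text
[ -5.86  -0.62  11.24 500.05 153.63  93.93  92.49  24.51] torque [-2.960e-01  1.277e+00  1.000e-03]
[  0.81   1.45   0.73 500.14 153.85  94.14  79.91  24.71] torque [ 0.298 -0.311  0.069]
[  3.11   1.19  -0.71 500.   153.8   94.17  69.87  24.39] torque [ 0.328 -0.555  0.06 ]
```

```bash
for i in 1 2; do python3 -m jog '[[[0,-0.001,0,0,0,0.007,0],[0,-0.001,0,0,0,0.007,0],[0,-0.001,0,0,0,0.007,0],[0,0,0,0,0,0,0]]]' >/dev/null; python3 t.py;done;  python3 -m jog '[[[0,-0.001,0,0,0,0.007,0],[0,0,0,0,0,0,0]]]' >/dev/null; python3 t.py; python3 -m jog '[[[0,-0.001,0,0,0,0.007,0],[0,0,0,0,0,0,0]]]' >/dev/null; python3 t.py
```

```text
[  3.41   2.03  -1.07 499.85 153.82  94.17  62.34  24.56] torque [ 0.381 -0.72   0.089]
[  4.79   2.42  -0.78 499.74 153.82  94.17  54.79  24.99] torque [ 0.329 -0.995  0.058]
[ 4.2600e+00  1.2900e+00 -1.7000e-01  4.9966e+02  1.5381e+02  9.4180e+01
  5.2280e+01  2.4750e+01] torque [ 0.304 -1.195  0.105]
[ 4.5600e+00  2.3100e+00 -3.8000e-01  4.9959e+02  1.5386e+02  9.4170e+01
  4.9750e+01  2.4400e+01] torque [ 0.272 -1.189  0.147]
```

```bash
for i in 1 2 3 ; do python3 -m jog '[[[0,-0.0005,0,0,0,0.004,0],[0,0,0,0,0,0,0],[0,0,0,0,0,0,0]]]' >/dev/null; python3 t.py;done
```

```text
[  5.08   1.06  -0.53 499.58 153.87  94.17  48.35  24.9 ] torque [ 0.336 -1.212  0.086]
[ 4.7300e+00  1.0900e+00 -4.4000e-01  4.9955e+02  1.5386e+02  9.4150e+01
  4.6900e+01  2.4670e+01] torque [ 0.302 -1.162  0.028]
[ 4.9000e+00 -6.1000e-01 -3.6000e-01  4.9956e+02  1.5387e+02  9.4160e+01
  4.5470e+01  2.4670e+01] torque [ 0.344 -1.177  0.08 ]
```

```bash
for i in 1 2 3 4 ; do python3 -m jog '[[[0,-0.0005,0,0,0,0.004,0],[0,0,0,0,0,0,0],[0,0,0,0,0,0,0]]]' >/dev/null; python3 t.py;done
```

```text
[ 5.0800e+00  8.4000e-01 -3.8000e-01  4.9954e+02  1.5390e+02  9.4160e+01
  4.4030e+01  2.4980e+01] torque [ 0.333 -1.196  0.059]
[  4.95   2.72  -1.07 499.5  153.9   94.15  42.59  24.83] torque [ 0.315 -1.269  0.077]
[  5.21   0.85  -1.01 499.5  153.92  94.15  41.15  24.58] torque [ 0.27  -1.262  0.018]
[  5.03   1.27  -0.65 499.53 153.93  94.17  39.71  24.69] torque [ 0.251 -1.264  0.098]
```

```bash
for i in 1 2 3  ; do python3 -m jog '[[[0,-0.0003,0,0,0,0.003,0],[0,0,0,0,0,0,0],[0,0,0,0,0,0,0]]]' >/dev/null; python3 t.py;done
```

```text
[  4.69   0.62  -0.6  499.49 153.94  94.15  38.63  24.61] torque [ 0.224 -1.331  0.086]
[  5.51   1.4   -1.29 499.5  153.93  94.16  37.55  24.96] torque [ 0.216 -1.243  0.106]
[  5.79   1.24  -1.68 499.51 153.97  94.18  36.47  24.86] torque [ 0.251 -1.234  0.15 ]
```

```bash
for i in 1 2 3  ; do python3 -m jog '[[[0,0,0,0,0,0.002,0],[0,0,0,0,0,0,0],[0,0,0,0,0,0,0]]]' >/dev/null; python3 t.py;python3 t.py;done
```

```text
[  6.64   1.04  -1.34 499.51 153.96  94.17  35.75  24.64] torque [ 0.198 -1.275  0.144]
[  6.64   1.04  -1.34 499.51 153.96  94.17  35.75  24.64] torque [ 0.198 -1.275  0.144]
[  4.54   0.93   0.96 499.53 153.95  94.16  35.04  24.93] torque [ 0.306 -1.305  0.287]
[  4.54   0.93   0.96 499.53 153.95  94.16  35.04  24.93] torque [ 0.306 -1.305  0.287]
[  6.12   0.87  -1.74 499.5  153.96  94.15  34.33  24.54] torque [ 0.279 -1.271  0.377]
[  6.12   0.87  -1.74 499.5  153.96  94.15  34.33  24.54] torque [ 0.279 -1.271  0.377]
```

```bash
python3 -m jog '[[[0,0,0,0,0,-0.01,0],[0,0,0,0,0,-0.01,0],[0,0,0,0,0,0,0]]]' >/dev/null; python3 t.py
python3 -m jog '[[[0,0,-0.1,0,0,0,0],[0,0,-0.2,0,0,0,0],[0,0,-0.3,0,0,0,0],[0,0,-0.4,0,0,0,0],[0,0,-0.5,0,0,0,0],[0,0,-0.6,0,0,0,0],[0,0,-0.6,0,0,0,0],[0,0,-0.1,0,0,0,0],[0,0,0,0,0,0,0],[0,0,0,0,0,0,0]]]' >/dev/null; python3 t.py
python3 - <<'E'
from h import *
s=telemetry.sense()
img,d,P,K,T=cloud('wrist');np.savez('w5.npz',img=img,P=P,K=K,T=T);save('w5.png',img[80:280,180:380])
try: print(slot(img,K,T,(277,176),30))
except Exception as e:print(e)
c=s['tool_pos'][:2];a=np.radians(s['tcp_rot'][2]);tx=np.array([np.cos(a),np.sin(a)]);ty=np.array([np.sin(a),-np.cos(a)])
q=P[...,:2]-c;X=q@tx;Y=q@ty;Z=P[...,2]-s['tool_pos'][2]
m=(abs(X)<35)&(abs(Y)<30)&(Z>-16)&(Z<-6)
print(m.sum(),np.percentile(X[m],[1,50,99]).round(1),np.percentile(Y[m],[1,50,99]).round(1),np.median(Z[m]))
E
```

```text
[  3.02   1.2    1.54 498.98 153.91  94.12  41.44  24.76] torque [ 0.126 -0.653  0.058]
[-6.4000e-01 -5.0000e-02 -2.0600e+00  4.9793e+02  1.5375e+02  2.3213e+02
  4.1360e+01  2.4670e+01] torque [-0.012 -0.016 -0.019]
(array([499.68360916, 154.18028322]), (499.4266662597656, 154.13209533691406), 14.492313385009766, array([500.96879865, 154.25762068]), np.float64(-42.31450169376848), array([98.42330737, 44.62621118]))
3157 [ 4.  16.  22.4] [-21.8  -0.   21.4] -11.100613925068444
```

View pics/w5.png

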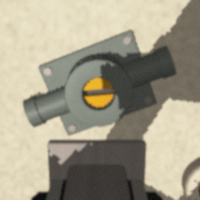

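The wrist crop shows the slot at px (100,93), now at yaw −42.3. It started at about +2.5, so the disc has turned about 45°, which agrees with the torque rise at the stop. Next I return the key.

```bash
python3 -m jog '[[[-0.539,0.574,0,0,0,0,0],[-0.539,0.574,0,0,0,0,0],[-0.539,0.574,0,0,0,0,0],[-0.539,0.574,0,0,0,0,0],[-0.539,0.574,0,0,0,0,0],[-0.539,0.574,0,0,0,0,0],[-0.539,0.574,0,0,0,0,0],[0,0,0,0,0,0,0]]]' >/dev/null; python3 -m jog '[[[0,0,0,0,0,-0.0255,0],[0,0,0,0,0,-0.0255,0],[0,0,0,0,0,-0.0255,0],[0,0,0,0,0,-0.0255,0],[0,0,0,0,0,-0.0255,0],[0,0,0,0,0,-0.0255,0],[0,0,0,0,0,-0.0255,0],[0,0,0,0,0,-0.0255,0],[0,0,0,0,0,-0.0255,0],[0,0,0,0,0,0,0],[0,0,0,0,0,0,0]]]'; python3 t.py
```

```text
time: 22.82
tool_pos: [489.9, -120.9, 233.5]
tcp_rot: [-180.0, -0.0, 123.8]
ft_force: [-0.2, -0.1, -2.1]
finger_gap: 24.7
[-2.1000e-01 -1.4000e-01 -2.0900e+00  4.8993e+02 -1.2089e+02  2.3347e+02
  1.2381e+02  2.4690e+01] torque [ 0.034 -0.003  0.034]
```

```bash
python3 -m jog '[[[0,-0.022,0.4,0,0,0,0],[0,0,0.5,0,0,0,0],[0,0,0.4,0,0,0,0],[0,0,0.3,0,0,0,0],[0,0,0.3,0,0,0,0],[0,0,0,0,0,0,0],[0,0,0,0,0,0,0]]]'; python3 -m jog '[[[0,0,0.3,0,0,0,0],[0,0,0.4,0,0,0,0],[0,0,0.3,0,0,0,0],[0,0,0.1,0,0,0,0],[0,0,0,0,0,0,0],[0,0,0,0,0,0,0]]]'
```

```text
time: 23.7
tool_pos: [489.6, -122.3, 139.5]
tcp_rot: [180.0, 0.0, 124.0]
ft_force: [0.3, -1.1, -0.9]
finger_gap: 24.9
time: 24.45
tool_pos: [489.7, -122.3, 84.6]
tcp_rot: [180.0, 0.1, 124.0]
ft_force: [0.9, 1.0, -0.8]
finger_gap: 24.5
```

```bash
python3 -m jog '[[[0,0,0.06,0,0,0,0],[0,0,0.05,0,0,0,0],[0,0,0,0,0,0,0],[0,0,0,0,0,0,0]]]';  python3 -m jog '[[[0,0,0.025,0,0,0,0],[0,0,0,0,0,0,0],[0,0,0,0,0,0,0]]]';python3 -m jog '[[[0,0,0.02,0,0,0,0],[0,0,0,0,0,0,0],[0,0,0,0,0,0,0]]]'
```

```text
time: 24.95
tool_pos: [489.2, -122.1, 78.4]
tcp_rot: [-180.0, -0.0, 124.0]
ft_force: [0.0, -0.2, -2.5]
finger_gap: 24.5
time: 25.32
tool_pos: [489.2, -122.1, 77.2]
tcp_rot: [180.0, 0.0, 124.0]
ft_force: [-0.9, -0.7, -1.5]
finger_gap: 24.9
time: 25.7
tool_pos: [489.3, -122.1, 77.2]
tcp_rot: [180.0, 0.0, 124.0]
ft_force: [-4.8, 1.2, 8.4]
finger_gap: 24.9
```

```bash
python3 -m jog '[[[0,0,-0.012,0,0,0,0],[0,0,0,0,0,0,0.5],[0,0,0,0,0,0,0.8],[0,0,0,0,0,0,1],[0,0,0,0,0,0,1],[0,0,0,0,0,0,1],[0,0,0,0,0,0,1]]]' 20; python3 -m jog '[[[0,0,-0.3,0,0,0,1],[0,0,-0.5,0,0,0,1],[0,0,-0.6,0,0,0,1],[0,0,-0.6,0,0,0,1],[0,0,-0.6,0,0,0,1],[0,0,-0.4,0,0,0,1],[0,0,0,0,0,0,1],[0,0,0,0,0,0,1]]]'
python3 - <<'E'
from h import *
img,d,P,K,T=cloud('wrist');save('w6.png',img)
L=(430,550,-180,-60)
for lo,hi in((110,125),(64.5,75),(58,64.5)):print(rects(P,L,lo,hi))
E
python3 t.py
```

```text
time: 26.58
tool_pos: [489.2, -122.1, 76.7]
tcp_rot: [-180.0, -0.0, 124.0]
ft_force: [-0.5, 0.3, 0.3]
finger_gap: 85.0
time: 27.58
tool_pos: [488.7, -121.9, 225.6]
tcp_rot: [-179.9, -0.1, 124.0]
ft_force: [0.4, -0.7, 0.4]
finger_gap: 85.2
(1240, np.float64(115.8730088968606), ((488.671875, -120.93389129638672), (25.555313110351562, 25.3616943359375), 33.86103439331055))
(1321, np.float64(66.15973596121773), ((488.549560546875, -121.15072631835938), (43.93449020385742, 43.8006706237793), 34.01008605957031))
(2549, np.float64(61.111572411745954), ((488.7497863769531, -120.85526275634766), (64.13554382324219, 64.77276611328125), 24.643842697143555))
[-4.0000e-02  4.8000e-01 -1.5200e+00  4.8840e+02 -1.2184e+02  2.2517e+02
  1.2398e+02  8.5100e+01] torque [-0.006 -0.002 -0.005]
```

View pics/w6.png

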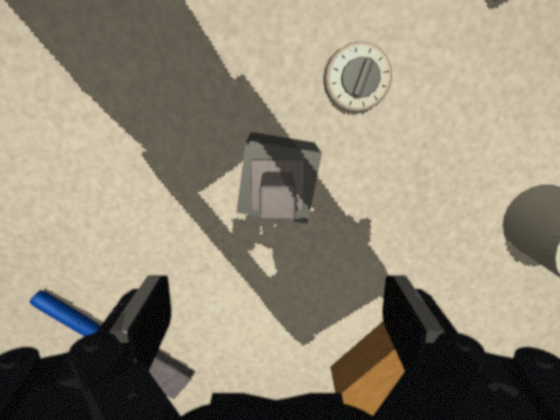

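The key is back in the holder at px (278,190). Its heights match the start (115.9 and 66.2 mm), it stands upright, and the gripper is clear.

```bash
python3 -c "
from bench import job
print(job.hand_in())"
```

```text
the job is handed in; nothing more can be done
None
```

I've handed the job in: the disc is turned clockwise to its stop and the key is back in its holder. It took about 28 s of robot time.

- **Slot:** The camera put the slot at about yaw 2.5°. The key, turned to match, dropped straight to the slot floor (tip about 8–9 mm below the disc top), so no feeling around was needed. It pressed on the floor with about 11 N at most.
- **Turning:** I turned clockwise until the wrist torque rose from about 0.08 to 0.38 N m, which I took as the stop. The slot was then seen at −42.3°, a turn of about 45°. That matches the 46° stop within about 1°, so the stop rests on the torque rise more than on the picture.
- **Key returned:** It stands in the holder with its top at 115.9 mm and flange at 66.2 mm, within about 0.1 mm of the start readings. It is within 0.6 mm of its starting place.
- **Let go:** The gripper is open and clear, at 225 mm.
- **Other things:** The timer, mug, brush and soapbox looked unmoved in the last wrist view. I did not picture the scraper or the jar again after the job; the arm passed nowhere near them while low.

None of the checks failed. The torque readings were noisy, by about 0.04 N m either way, so the exact point where the stop was met is only good to about a degree.

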